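# Stand the fallen gas cylinder up in its carrier and bar it in

### The arm

A 6-joint arm with a two-finger parallel gripper is mounted at the origin on a cart in front of the work surface, level with it; the furniture and walls round the work are solid. World frame = base frame: x ahead of the robot, y to its left, z up, the work surface at z = 0. Lengths are in m, angles in degrees, forces in N, time in s.
With the tool pointing down it reaches from about 0.275 to 0.85 m from the base axis. Payload 19 kg.
Tool frame: the origin (TCP) lies between the finger pads; the fingertips stand 22 mm ahead of it and the grasp point (between the pads) lies 3 mm ahead of it (r.tip_extent is the distance from the TCP to the fingertips, in m); z points along the fingers, y is the line along which they close (so a half turn about z gives the same grasp; the last joint's range is limited). The gripper opens to 85 mm and grips with 20 to 120 N. Pads are 22 mm wide; open, the fingers measure 114 mm over their backs; the gripper's body (76 mm by 85 mm) begins 54 mm behind the grasp point. The pads swing forward as they close: fully open they stand 13 mm farther back than shut.
Start: joints at [62.739, 8.623, 82.357, -0, 89.026, -7.678], TCP at [0.193, 0.542, 0.253] pointing down, gripper open.
Joint ranges: [-160.23, 160.23], [-39.13, 120.54], [6.94, 153.29], [-79.49, 259.48], [9.18, 160.14], [-161.06, 161.06]. Speed limits (degrees/s): [108.29, 108.29, 127.2, 172.46, 172.46, 172.46].

### API

Orientations are given as a 3x3 rotation matrix whose columns are the frame's x, y, z axes.
In Python, from workcell import r, claw, inverse_kinematics, get_image gives the robot as it stands. Calls block until the motion is done:
- r.goto(position, orientation): joint-space move of the TCP to a pose.
- r.movel(position, orientation=None, v=0.15): straight line of the TCP; orientation=None keeps the orientation; v is the mean speed in m/s.
- r.move_j(angles): joint-space move.
- claw.move_gripper(opening, grip_force=None): finger opening in m; grip_force is the grip in N (None keeps the last); returns when the fingers have stopped.
- r.pause(seconds).
- inverse_kinematics(position, orientation): joint angles nearest the present ones, or None.
- get_image(name): name is "scene" or "top"; returns a dict with "image" (420x560x3 uint8, blue, green, red), "camera_matrix" (3x3 intrinsics, pixels), "R" (3x3) and "t" (3): a world point X has camera coordinates R X + t. Camera axes: x right, y down, z forward; pixel columns grow to the right and rows downward; lengths in m; the calibration is good to about 2 mm. A picture is of the moment at which its call begins. There is no depth.
A pose or a line that the arm cannot do raises r.PlanningError and nothing moves.
- r.job_done(): hands the job in; it is judged then, once.
Readings, each from a call of its own:
- r.get_time(): time.
- r.get_joints(): joint angles.
- r.get_qvel(): joint speeds.
- r.get_tau(): joint torques, N m.
- r.get_position(): TCP position.
- r.get_orientation(): TCP orientation.
- r.get_force(): force on the tool from outside, world axes, zero at the start.
- r.get_moment(): the same for the moment, N m.
- r.get_width(): finger opening in m.
- r.get_finger_force(): force on a finger pad.
Only numpy, scipy, OpenCV 4.12 (cv2) and the standard library are available. Lean on these libraries where they do the work, as an engineer would, in place of code of your own. Each camera call takes 0.05 s, during which the arm holds its last target. There are 200 camera calls.

### The job

The small gas cylinder has fallen over in its blue carrier. Tip it up inside the carrier, cap upward, so that it stands flat on the carrier's floor, fully home in the V-shaped saddle at the near end, and then swing the steel retaining bar by its red knob fully closed across the front of it. Do not lift the cylinder out of the carrier, do not let it drop, fall back or knock hard against the carrier, and leave the bottles and the beaker on the bench where they are.

Things in the scene. Friction and masses are not known exactly. Their poses are not given: they have to be found in the camera images.
- gas_cylinder: Gas cylinder 175 mm long, 0.3 to 0.65 kg: straight body 44 mm in diameter up to 138 mm (bare metal, top 20 mm green), green shoulder, black cap. Origin: centre of the flat base; own z runs from base to cap. Starts lying on the carrier's floor, base toward the saddle, within 0.1 rad of carrier x. Centre of mass 75 to 85 mm up: stands by itself within 15 degrees of upright, topples beyond.
- cylinder_cap (a point): Centre of the top of the cylinder's black cap (26 mm in diameter, 17 mm long), 175 mm from the base along the cylinder's own z. Gripped firmly, the cylinder turns with the fingers; it can be made to turn between the finger pads by some newtons of push on its base or cap.
- carrier: Blue open-topped steel carrier, fixed. Origin: on the bench under the centre of its compartment; x from the saddle end (near the robot) to the far end, y left, z up. Compartment inside: x -131 to 131 mm, y -88 to 88 mm, floor 10 mm above the bench, walls 5 mm thick, top of the 8 mm rolled rim at 126 mm. Outside the left wall a pocket (to y = 150 mm, rim 70 mm) with spanner and fitting.
- seat (a point): Where the centre of the cylinder's base belongs: on the inner floor (carrier x -97 mm, y 0, z 10 mm); axes as the carrier's. The steel V saddle round it stands against the end wall: two upright faces at 90 degrees, opening toward +x, bottom of the V 31 mm behind this point (-x), 100 mm high, arms ending 4 mm behind this point. A cylinder fully home touches both faces.
- bar (a joint): Swing of the retaining bar about its upright hinge, rad: 0 = fully closed, straight across the carrier along its +y, against its stop, 2.5 mm in front (+x) of a cylinder that is home; 1.57 = along carrier +x; opens clockwise from above, to 1.95. Starts at 1.45 to 1.85, stays where left (1 N at the knob moves it). Bar 8 mm thick, 14 mm high, 202 mm long, middle 136 mm above the bench, over the rim.
- bar_knob (a point): Centre of the red upright knob on the bar, 165 mm from the hinge axis: 18 mm in diameter, 34 mm high, its foot 150 mm and its top 184 mm above the bench (this point 167 mm). Can be gripped from above or pushed.
- bar_hinge (a point): Point on the upright hinge axis of the retaining bar, 136 mm above the bench, outside the carrier's right wall: carrier x = -68 mm, y = -103 mm. A hinge post of 9 mm radius stands here, its top 149 mm above the bench.
- amber_bottle: Amber reagent bottle with blue cap, 66 mm in diameter, 137 mm tall, standing to the right of the carrier. Origin: centre of its underside. A bystander.
- wash_bottle: Wash bottle with red spout, 66 mm in diameter, 196 mm tall, standing to the left of the carrier, further back. Origin at its underside. A bystander.
- beaker: Glass beaker, 60 mm wide, 72 mm tall, standing to the left of the carrier. Origin: centre of its underside. A bystander.

How it is judged:
By the outcome, as a careful person would: the job done as asked, in the order asked, and still so for the second after the job is handed in, with the robot touching nothing.
It also fails if it takes over 51 s, if anything falls off the work surface, if the arm or the gripper's body presses on something with over 40 N, if the wrist force passes 120 N, or if a joint passes its speed limit or range.

## Working session

There is one attempt and no reset: what is moved stays moved. The work goes in short steps, each a Python script; the robot and the scene stay as the last script left them, time stands still between calls to the robot, and variables do not carry over. Pictures are saved under pics/ and viewed, at most 10 in all, crops included, and the job is handed in when it is done.

```bash
mkdir -p pics; ls; python3 - <<'E'
from workcell import r,claw,get_image
import cv2,numpy as np
for n in("scene","top"):
    d=get_image(n); cv2.imwrite(f"pics/{n}0.png",d["image"]); np.savez(f"pics/{n}0.npz",**d); C=-d["R"].T@d["t"]; print(n,C,d["R"][2],d["camera_matrix"][0,0])
print(r.get_time())
E
```

```text
pics
scene [ 0.03113818 -1.01963083  1.3214856 ] [ 0.33462518  0.62144201 -0.70840371] 522.5948494059284
top [0.40443965 0.02785162 1.16602572] [ 0.16171757  0.00418458 -0.98682821] 395.09578668238873
0.1
```

View pics/top0.png

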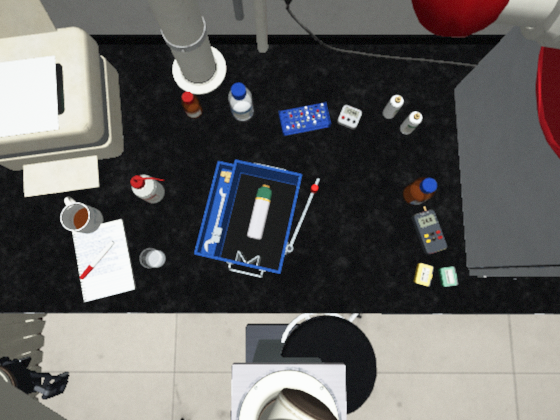

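View pics/scene0.png

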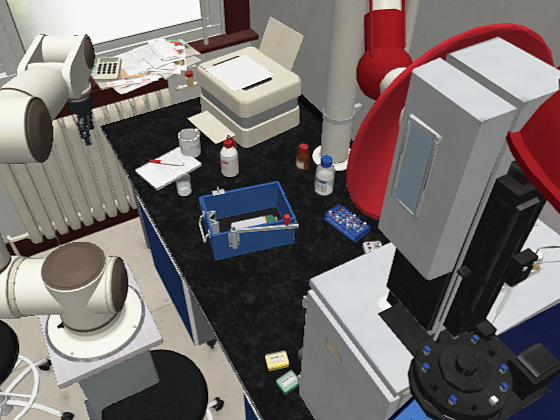

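The top view shows the carrier at about (255,215), the cylinder lying from (255,238) at the base to (264,187) at the cap, the hinge at (291,248) and the red knob at (314,188). I'll enlarge it for measuring.

```bash
cat > cam.py <<'E'
import numpy as np,cv2
def ray(d,uv,z):
    K,R,t=d["camera_matrix"],d["R"],d["t"]; C=-R.T@t
    v=R.T@np.linalg.solve(K,[uv[0],uv[1],1.]); return C+v*(z-C[2])/v[2]
def proj(d,X):
    p=d["camera_matrix"]@(d["R"]@np.asarray(X,float)+d["t"]); return p[:2]/p[2]
E
python3 - <<'E'
from cam import *
d=np.load("pics/top0.npz"); im=d["image"]; hsv=cv2.cvtColor(im,cv2.COLOR_BGR2HSV)
c=im[150:285,185:335]; cv2.imwrite("pics/crop0.png",cv2.resize(c,None,fx=4.4,fy=4.4,interpolation=cv2.INTER_CUBIC)[:600])
def comps(m,name,lo=6):
    roi=np.zeros_like(m); roi[150:285,185:335]=m[150:285,185:335]
    n,l,s,ce=cv2.connectedComponentsWithStats(roi)
    for i in range(1,n):
        if s[i,4]>=lo: print(name,s[i],ce[i].round(1))
comps(cv2.inRange(hsv,(0,150,120),(8,255,255))|cv2.inRange(hsv,(172,150,120),(180,255,255)),"red")
comps(cv2.inRange(hsv,(40,60,30),(90,255,255)),"green")
comps(cv2.inRange(hsv,(0,0,130),(180,60,255)),"metal",20)
b=cv2.inRange(hsv,(100,120,60),(125,255,255)); comps(b,"blue",30)
E
```

```text
red [311 184   8   7  44] [314.3 187.3]
green [256 186  16  14 158] [264.1 192.4]
metal [315 178   5   7  23] [316.9 180.9]
metal [204 188  22  63 299] [216.2 224.8]
metal [285 193  29  62 239] [298.8 224.6]
metal [247 199  23  40 583] [257.9 218.6]
metal [235 251  11  12  46] [239.8 256.2]
metal [247 255  13  10  48] [254.6 259.3]
metal [230 269  36   9 100] [248.2 272.5]
blue [ 194  159  109  115 3597] [238.6 206.3]
```

View pics/crop0.png

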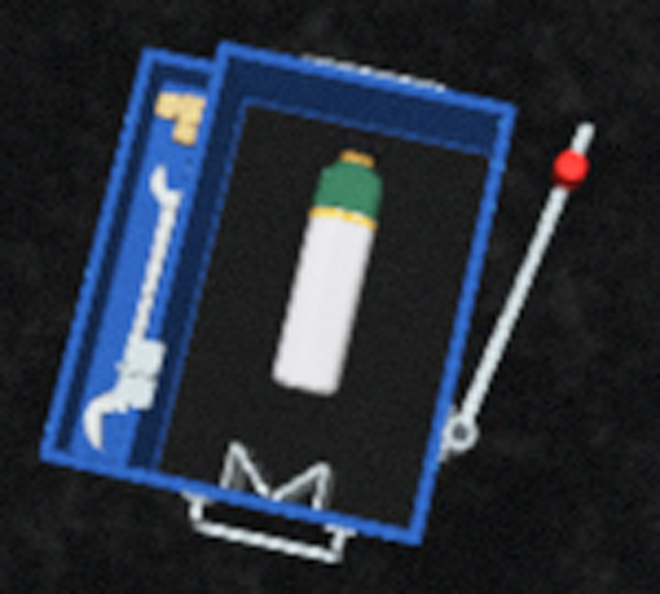

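The crop shows the rim corners at crop pixels (222,43), (516,105) and (418,543), the hinge at (460,432), and the cylinder from (307,390) at the base to the brass neck at (357,158). Next I'll fit the carrier pose.

```bash
cat > fit.py <<'E'
from cam import *
from scipy.optimize import least_squares
d=np.load("pics/top0.npz"); im=d["image"]; hsv=cv2.cvtColor(im,cv2.COLOR_BGR2HSV)
px=lambda u,v:(185+(u+.5)/4.4-.5,150+(v+.5)/4.4-.5)
obs=[((222,43),(.1375,.0945,.122)),((516,105),(.1375,-.0945,.122)),((418,543),(-.1375,-.0945,.122)),((460,432),(-.068,-.103,.149))]
W=np.array([ray(d,px(*o),m[2]) for o,m in obs]); M=np.array([m for _,m in obs])
def T(p,m): c,s=np.cos(p[2]),np.sin(p[2]); m=np.atleast_2d(m); return np.c_[p[0]+c*m[:,0]-s*m[:,1],p[1]+s*m[:,0]+c*m[:,1]]
s=least_squares(lambda p:(T(p,M)-W[:,:2]).ravel(),[.5,0,-.2])
p=s.x; print("carrier",p,"res mm",(s.fun.reshape(-1,2)*1e3).round(1).tolist())
inv=lambda w:(np.array([[np.cos(p[2]),np.sin(p[2])],[-np.sin(p[2]),np.cos(p[2])]])@(np.asarray(w)[:2]-p[:2]))
k=ray(d,(314.3,187.3),.175); print("knob",k,"car",inv(k)); kk=inv(k)-[-.068,-.103]; print("r",np.hypot(*kk),"bar",np.pi/2-np.arctan2(kk[0],-kk[1])+0, np.arctan2(kk[1],kk[0]))
m=cv2.inRange(hsv,(40,60,30),(90,255,255))|cv2.inRange(hsv,(0,0,130),(180,60,255))|cv2.inRange(hsv,(15,60,100),(38,255,255))
b=np.zeros_like(m);b[180:242,244:276]=m[180:242,244:276]
ct=max(cv2.findContours(b,cv2.RETR_EXTERNAL,cv2.CHAIN_APPROX_NONE)[0],key=cv2.contourArea)
G=np.array([inv(ray(d,q[0],.032)) for q in ct]); r_=cv2.minAreaRect((G*1e3).astype(np.float32)); print("cyl rect(carrier mm)",r_, cv2.boxPoints(r_).round(1).tolist())
for q in [(307,389),(357,158),(345,218)]: print(q,(inv(ray(d,px(*q),.032))*1e3).round(1))
# check the projection in the scene view
d2=np.load("pics/scene0.npz"); im2=d2["image"].copy(); big=cv2.resize(im2,None,fx=6,fy=6,interpolation=cv2.INTER_CUBIC)
for m_ in [(.1335,.0905,.126),(.1335,-.0905,.126),(-.1335,-.0905,.126),(-.1335,.0905,.126),(-.068,-.103,.149)]:
    q=proj(d2,[*T(p,m_)[0],m_[2]]); cv2.circle(big,tuple(((q+.5)*6).astype(int)),4,(0,255,255),-1)
q=proj(d2,[*k[:2],.167]); cv2.circle(big,tuple(((q+.5)*6).astype(int)),4,(0,255,0),-1)
cv2.imwrite("pics/chk.png",big[172*6:265*6,190*6:310*6])
E
python3 fit.py
```

```text
carrier [ 0.55694892  0.08645934 -0.21981457] res mm [[1.7, 1.3], [-0.3, -0.7], [-1.7, -0.7], [0.3, 0.1]]
knob [ 0.62096076 -0.06336324  0.175     ] car [ 0.09514019 -0.13225984]
r 0.16574335324474673 bar 0.17746708948688794 -0.17746708948688805
cyl rect(carrier mm) ((25.47473907470703, 1.0706634521484375), (161.74465942382812, 46.71329879760742), 0.9537231922149658) [[-55.79999923706055, 23.100000381469727], [-55.0, -23.600000381469727], [106.69999694824219, -20.899999618530273], [105.9000015258789, 25.799999237060547]]
(307, 389) [-55.2  -1.2]
(357, 158) [102.3   1.8]
(345, 218) [60.9  0.4]
```

View pics/chk.png

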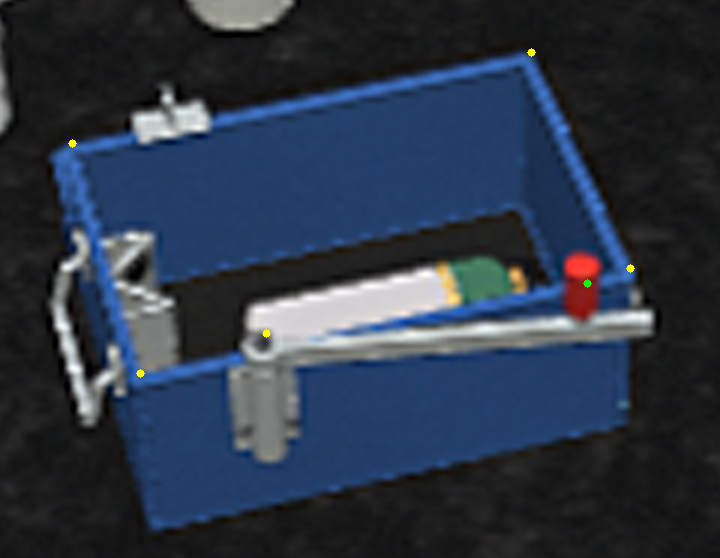

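The scene view confirms the fit: the projected points lie about 1 px up and right of the true rim corners and knob, so I'll split that difference between the two cameras. Next I'll check that the planned grip, tilt and swing can be reached.

```bash
cat > h.py <<'E'
import numpy as np
from workcell import r,claw,inverse_kinematics,get_image
P=np.array([.5545,.0850,-.2198]); S=.127; OFF=.006
c,s=np.cos(P[2]),np.sin(P[2]); RZ=np.array([[c,-s,0],[s,c,0],[0,0,1]])
SG=-1
def W(x,y,z): return RZ@np.array([x,y,z])/1e3+[P[0],P[1],0]     # carrier mm -> world m
def C(w): return RZ.T@(np.asarray(w)-[P[0],P[1],0])*1e3
def Rt(phi,sg=None,yaw=0):
    a=np.radians(phi); z=np.array([np.sin(a),0,-np.cos(a)]); y=np.array([0,sg or SG,0.])
    q=np.radians(yaw); Y=np.array([[np.cos(q),-np.sin(q),0],[np.sin(q),np.cos(q),0],[0,0,1]])
    return RZ@Y@np.c_[np.cross(y,z),y,z]
def tcp(hx,hz,phic,phit,y=0):
    "TCP for cylinder angle phic, heel at (hx,hz) mm, tool tilt phit"
    a,b=np.radians(phic),np.radians(phit)
    x=hx-22*np.sin(a)+S*1e3*np.cos(a)-OFF*1e3*np.sin(b); z=hz+22*np.cos(a)+S*1e3*np.sin(a)+OFF*1e3*np.cos(b)
    return W(x,y,z)
def st(tag=""): print(tag,"t",round(r.get_time(),2),"C",C(r.get_position()).round(1),"F",(RZ.T@r.get_force()).round(1),"w",round(r.get_width()*1e3,1),flush=True)
E
python3 - <<'E'
from h import *
print(r.get_orientation().round(2).tolist())
for sg in(1,-1):
  for n,p,R in [("grasp",tcp(-55,10,0,0),Rt(0,sg))]+[(f"t{f}",tcp(-55-18*f/60,13,f,f),Rt(f,sg)) for f in(30,50,60,70)]+[(f"up{f}",tcp(-75,10,90,f),Rt(f,sg)) for f in(45,60,70)]:
    q=inverse_kinematics(p,R); print(sg,n,p.round(3),None if q is None else np.round(q,0))
  for yaw in(45,):
    for xy in((95,-132),(49,14),(-68,62)): q=inverse_kinematics(W(*xy,175),Rt(0,sg,yaw)); print(sg,"knob",None if q is None else np.round(q,0))
E
```

```text
[[-0.94, 0.34, -0.0], [0.34, 0.94, -0.0], [0.0, -0.0, -1.0]]
1 grasp [0.625 0.069 0.038] [ -1.  24.  89.  -0.  67. -78.]
1 t30 [0.586 0.078 0.101] [  4.   3. 112. -14.  37. -64.]
1 t50 [0.545 0.087 0.128] [ 10.  -7. 127. -57.  21. -20.]
1 t60 [0.522 0.092 0.137] None
1 t70 [0.497 0.098 0.142] [ 19.  -7. 140. 240.  35.  47.]
1 up45 [0.456 0.107 0.141] [ 16. -18. 131. -40.  32. -33.]
1 up60 [0.455 0.107 0.14 ] None
1 up70 [0.454 0.107 0.139] [ 25. -11. 143. 247.  39.  44.]
1 knob [ -13.   16.   82.   -0.   81. -135.]
1 knob [   1.   15.   84.   -0.   81. -121.]
1 knob [   9.    5.   95.   -0.   79. -113.]
-1 grasp [0.625 0.069 0.038] [ -1.  24.  89.  -0.  67. 102.]
-1 t30 [0.586 0.078 0.101] [  4.   3. 112. -14.  37. 116.]
-1 t50 [0.545 0.087 0.128] [ 10.  -7. 127. -57.  21. 160.]
-1 t60 [0.522 0.092 0.137] None
-1 t70 [0.497 0.098 0.142] [  19.   -7.  140.  240.   35. -133.]
-1 up45 [0.456 0.107 0.141] [ 16. -18. 131. -40.  32. 147.]
-1 up60 [0.455 0.107 0.14 ] None
-1 up70 [0.454 0.107 0.139] [  25.  -11.  143.  247.   39. -136.]
-1 knob [-13.  16.  82.  -0.  81.  45.]
-1 knob [ 1. 15. 84. -0. 81. 59.]
-1 knob [ 9.  5. 95. -0. 79. 67.]
```

SG=+1 is reachable with tool tilts up to about 45–50° before the wrist singularity. So I'll tilt to 45° firmly held, then let the cylinder turn between the pads against the floor and saddle. First the approach and grip.

```bash
sed -i 's/^SG=-1/SG=1/' h.py; python3 - <<'E'
from h import *
st()
p=tcp(-55,10,0,0,1.0)
r.movel(r.get_position()+[0.03,-.03,.06],v=.3)
r.goto(p+[0,0,.2],Rt(0)); st("above")
r.movel(p,v=.15); st("down")
claw.move_gripper(0.03,60); st("grip"); print(r.get_finger_force())
E
```

```text
t 0.1 C [-452.7  366.7  252.8] F [ 0.4 -0.1 -0.6] w 85.3
above t 2.65 C [ 71.6   1.9 238.2] F [0.5 0.2 0.7] w 85.5
down t 4.13 C [72.4  1.1 38.9] F [-0.4  0.3  0.9] w 85.5
grip t 4.6 C [72.2  1.1 38.6] F [-2.9  0.1  6.3] w 42.5
59.83210265636444
```

```bash
python3 - <<'E'
from h import *
import cv2
for f in (8,16,24,32,40,45):
    hx=-55-14*f/45; r.movel(tcp(hx,13.5,f,f,1-f/45),Rt(f),v=.09); st(f)
    if np.linalg.norm(r.get_force())>30: break
a=get_image("top")["image"][150:285,185:335]; b=get_image("scene")["image"][160:270,190:320]
o=np.zeros((420,800,3),np.uint8); o[:405,:390]=cv2.resize(a,(390,405)[::1] if 0 else (390,405)); o[:338,400:]=cv2.resize(b,(400,338)); cv2.imwrite("pics/t1.png",o)
E
```

```text
8 t 5.0 C [64.1  0.9 59. ] F [-0.4 -0.1 -3.6] w 42.0
16 t 5.37 C [54.4  0.6 75.1] F [-0.4  0.4 -4.3] w 42.6
24 t 5.73 C [42.4  0.4 90.4] F [ 0.3 -0.4 -3.9] w 42.3
32 t 6.1 C [ 28.3   0.3 104.4] F [-0.2 -0.3 -4.5] w 42.1
40 t 6.47 C [ 12.5   0.  116.6] F [ 0.2  0.5 -4. ] w 42.2
45 t 6.82 C [  1.8  -0.  123.2] F [ 1.4 -0.1 -3.8] w 42.3
```

View pics/t1.png

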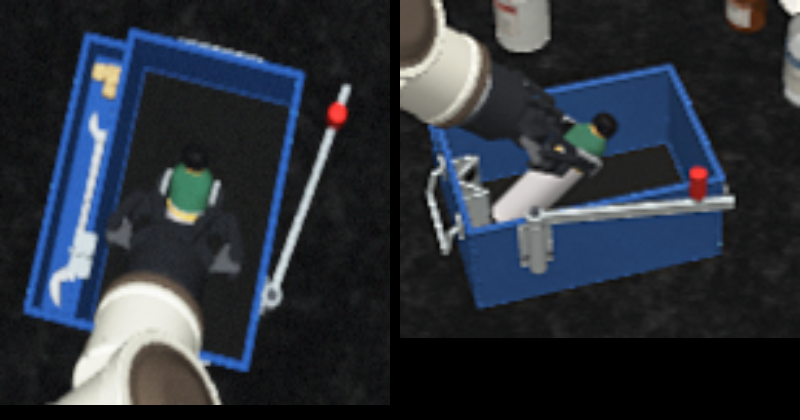

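The cylinder is held at 45° with its base just short of the V, and the wrist reads about 4.5 N of weight. Next I'll touch the floor, loosen the grip and swing it up.

```bash
python3 - <<'E'
from h import *
F=lambda:RZ.T@r.get_force()
z=13.5
for _ in range(8):
    z-=.7; r.movel(tcp(-69,z,45,45),v=.02)
    if F()[2]>1: break
st("floor %.1f"%z)
claw.move_gripper(0.03,22); st("loose")
for f in range(48,86,3):
    r.movel(tcp(-69-5*(f-45)/45,z+.3,f,45),v=.04); st(f)
    if np.linalg.norm(F())>35: print("stop"); break
E
```

```text
floor 9.3 t 8.42 C [1.300e+00 1.000e-01 1.193e+02] F [ 3.1 -0.8  1.2] w 42.4
loose t 8.63 C [1.300e+00 1.000e-01 1.193e+02] F [ 3.3 -1.2  2.8] w 42.3
48 t 8.97 C [-5.500e+00 -1.000e-01  1.226e+02] F [ 0.   0.  -3.8] w 42.4
51 t 9.29 C [-1.120e+01  1.000e-01  1.265e+02] F [ 0.2 -0.2 -3.4] w 41.9
54 t 9.62 C [-17.5  -0.  129.7] F [ 1.7 -0.9 -5.2] w 42.3
57 t 9.94 C [-23.3   0.6 133.4] F [ 4.7  2.8 -2.6] w 42.1
60 t 10.27 C [-29.8   0.4 136. ] F [ 5.7  0.1 -0.1] w 42.4
63 t 10.59 C [-36.6   0.6 138.1] F [ 5.6  3.4 -1.4] w 42.3
66 t 10.92 C [-43.5   0.3 139.6] F [ 5.1  0.6 -0. ] w 42.2
69 t 11.24 C [-50.7   0.4 140.6] F [ 4.2  4.  -3. ] w 42.1
72 t 11.57 C [-57.7   0.  141.4] F [ 3.7  0.9 -1.6] w 41.9
75 t 11.89 C [-64.8   0.2 142.2] F [ 3.8  3.3 -4.1] w 42.1
78 t 12.22 C [-7.200e+01 -1.000e-01  1.424e+02] F [ 3.5  1.3 -2.5] w 41.9
81 t 12.54 C [-79.1   0.2 142.6] F [ 3.2  3.8 -3.8] w 42.2
84 t 12.87 C [-86.1  -0.  142.3] F [ 2.2  1.9 -3. ] w 42.5
```

```bash
cat > shot.py <<'E'
import cv2,numpy as np,sys
from workcell import get_image
a=get_image("top"); b=get_image("scene"); np.savez("pics/last.npz",**b)
o=np.zeros((420,800,3),np.uint8); o[:405,:390]=cv2.resize(a["image"][150:285,185:315],(390,405)); o[:400,400:]=cv2.resize(b["image"][165:255,190:280],(400,400),interpolation=cv2.INTER_CUBIC); cv2.imwrite(sys.argv[1],o)
E
python3 shot.py pics/t2.png
```

```text
(no output)
```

View pics/t2.png

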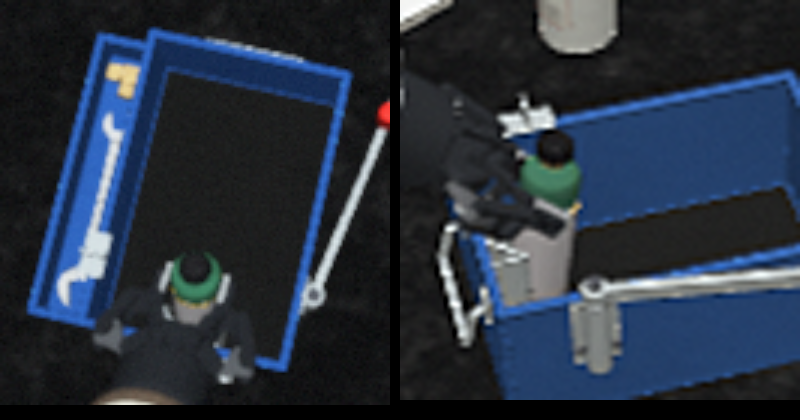

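The cylinder is about 10° short of upright, with its base in the V. I'll continue until the saddle pushes back, then press down gently.

```bash
python3 - <<'E'
from h import *
F=lambda:RZ.T@r.get_force()
p=np.array([-88.,0,142.3])
for _ in range(10):
    p[0]-=2; p[2]-=.25; r.movel(W(*p),v=.03); st()
    if F()[0]>11: break
for _ in range(8):
    if F()[2]>6: break
    p[2]-=.6; r.movel(W(*p),v=.02); st("z")
E
python3 shot.py pics/t3.png
```

```text
t 13.24 C [-90.    0.2 142.1] F [ 3.1  4.1 -3.1] w 42.6
 t 13.49 C [-91.8  -0.  141.9] F [ 3.8  1.9 -1.8] w 42.0
 t 13.74 C [-93.8   0.2 141.8] F [ 5.5  2.5 -2.4] w 42.1
 t 13.99 C [-95.8   0.2 141.5] F [ 4.2  4.2 -1.7] w 42.3
 t 14.24 C [-97.9   0.2 141.2] F [ 3.3  4.2 -2.5] w 42.6
 t 14.49 C [-100.    -0.   140.8] F [ 3.6  1.4 -3.4] w 42.1
 t 14.74 C [-101.9    0.2  140.7] F [ 4.1  3.2 -2.3] w 42.2
 t 14.99 C [-104.     0.2  140.4] F [ 4.4  4.2 -2.6] w 42.3
 t 15.24 C [-105.7    0.4  140.4] F [11.7  6.4 -6. ] w 42.5
z t 15.49 C [-105.5    0.5  140.1] F [ 8.5  6.3 -0.8] w 42.6
z t 15.74 C [-105.5    0.5  139.6] F [ 7.8  5.5 -1. ] w 42.2
z t 15.99 C [-105.4    0.5  139. ] F [ 7.5  5.9 -0.2] w 42.2
z t 16.24 C [-105.5    0.5  138.4] F [ 8.6  6.5 -0.6] w 42.6
z t 16.49 C [-105.5    0.5  137.8] F [ 7.4  5.2 -0.7] w 42.2
z t 16.74 C [-105.4    0.5  137.2] F [ 7.3  6.8 -0.4] w 42.9
z t 16.99 C [-105.4    0.5  136.6] F [ 7.6  4.9 -0.7] w 42.5
z t 17.24 C [-105.4    0.5  136. ] F [ 7.9  6.4 -0.7] w 42.3
```

View pics/t3.png

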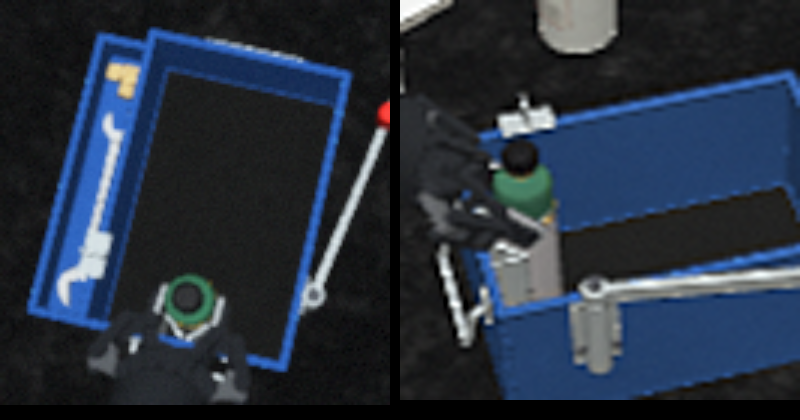

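It is upright against the saddle, but the side force of about 6 N means only one face is loaded. Fz also shows the base isn't pressing on the floor yet. I'll relieve the y force and lower it further.

```bash
python3 - <<'E'
from h import *
F=lambda:RZ.T@r.get_force()
p=np.array([-105.3,0.5,136.])
for _ in range(4):
    p[1]+=.5; r.movel(W(*p),v=.02); st("y")
    if F()[1]<1.5: break
for _ in range(10):
    if F()[2]>6: break
    p[2]-=.7; r.movel(W(*p),v=.02); st("z")
E
```

```text
y t 17.59 C [-105.4    0.8  135.8] F [ 3.  -0.9 -1.6] w 41.8
z t 17.84 C [-105.5    0.8  135. ] F [ 3.2 -0.5 -3.3] w 42.2
z t 18.09 C [-105.4    0.8  134.4] F [ 2.1 -1.9 -3.2] w 42.3
z t 18.34 C [-105.4    0.9  133.8] F [ 2.1 -2.2 -3.1] w 42.1
z t 18.59 C [-105.3    1.   133.1] F [ 2.  -2.1 -3.3] w 42.3
z t 18.84 C [-105.3    1.   132.4] F [ 2.7 -1.8 -3.6] w 42.1
z t 19.09 C [-105.3    1.   131.7] F [ 2.8 -2.6 -3.5] w 42.0
z t 19.34 C [-105.3    1.   131. ] F [ 2.1 -1.7 -3.4] w 42.4
z t 19.59 C [-105.3    1.   130.3] F [ 2.2 -1.3 -3.6] w 42.1
z t 19.84 C [-105.3    1.   129.7] F [ 1.8 -2.1 -2. ] w 42.0
z t 20.09 C [-104.9    1.2  129.7] F [-0.9 -3.2  5.3] w 42.1
```

The contact at z≈130 could be the base on the floor or a finger on the saddle. I'll check the cap height in the scene view.

```bash
python3 - <<'E'
from h import *
from cam import proj
import cv2
d=get_image("scene"); im=d["image"]; x0,y0,k=192,180,9
big=cv2.resize(im[y0:y0+62,x0:x0+85],None,fx=k,fy=k,interpolation=cv2.INTER_CUBIC)
def dot(c,col):
    q=proj(d,W(*c)); print(c,q.round(1)); cv2.circle(big,tuple(((q+.5-[x0,y0])*k).astype(int)),3,col,-1)
for c in [(-133.5,-90.5,126),(-133.5,90.5,126),(-68,-103,149)]: dot(c,(0,255,255))
for x in(-97,): 
    dot((x,0,185),(0,0,255)); dot((x,0,195),(255,0,255)); dot((x,0,148),(0,0,255)); dot((x,0,158),(255,0,255))
dot(C(r.get_position()+.003*r.get_orientation()[:,2]),(255,255,0))
cv2.imwrite("pics/t4.png",big)
E
```

```text
(-133.5, -90.5, 126) [212.4 234.3]
(-133.5, 90.5, 126) [201.1 195.9]
(-68, -103, 149) [233.5 227.6]
(-97, 0, 185) [216.3 198.9]
(-97, 0, 195) [216.  196.6]
(-97, 0, 148) [217.1 207.3]
(-97, 0, 158) [216.9 205. ]
[-102.79950425    1.17876201  127.55336551] [215.8 211.9]
```

View pics/t4.png

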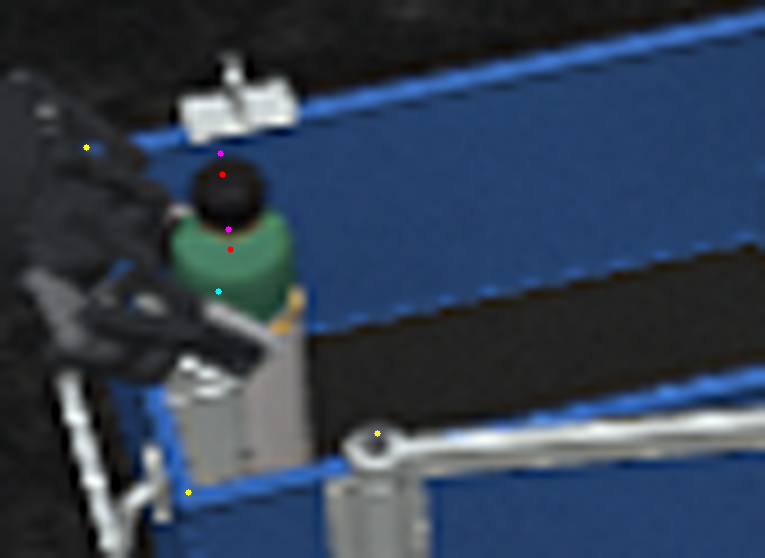

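The picture puts the cap top at about (228,183). That is 58 mm above the grasp point, so z≈185 and the base is at floor level within 3 mm. The finger is also close to the saddle top, though, so I'll move 7 mm out of the V and check that contact comes at the same height.

```bash
python3 - <<'E'
from h import *
F=lambda:RZ.T@r.get_force()
p=np.array([-105.,1.0,131.]); r.movel(W(*p),v=.02); st("up")
p[0]+=7; r.movel(W(*p),v=.04); st("out")
for _ in range(10):
    p[2]-=.5; r.movel(W(*p),v=.02); st("z")
    if F()[2]>3: break
E
```

```text
up t 20.39 C [-105.1    0.9  130.9] F [ 1.5 -2.9 -3. ] w 42.4
out t 20.72 C [-97.9   0.9 130.7] F [-0.7  0.2 -5.1] w 42.2
z t 20.97 C [-98.1   1.  130.4] F [-0.3 -0.3 -4.5] w 42.5
z t 21.22 C [-98.   1. 130.] F [ 0.8 -0.1 -4.6] w 42.3
z t 21.47 C [-97.8   1.1 129.9] F [-1.5 -0.6  2.2] w 42.2
z t 21.72 C [-97.5   1.2 129.9] F [-2.7 -1.7  8. ] w 41.9
```

Contact comes at the same height outside the V, so the base is on the floor. Now I'll slide it home lightly, release in steps and back off.

```bash
python3 - <<'E'
from h import *
F=lambda:RZ.T@r.get_force()
p=np.array([-98.,1.0,130.2]); r.movel(W(*p),v=.02)
for _ in range(12):
    p[0]-=1; r.movel(W(*p),v=.03); f=F()
    if p[0]<-102: st("x")
    if f[0]>6: break
for _ in range(3):
    f=F()
    if abs(f[1])<2.5: break
    p[1]+=.4*np.sign(f[1]); r.movel(W(*p),v=.02); st("y")
p[2]-=.4; r.movel(W(*p),v=.02); st("z")
for w in(.0435,.045,.047,.052,.085): claw.move_gripper(w); st("open")
b=-r.get_orientation()[:,2]; r.movel(r.get_position()+.09*b,v=.12); st("back")
E
python3 shot.py pics/t5.png
```

```text
x t 23.22 C [-103.     1.   130.2] F [ 0.6 -0.3 -3.4] w 42.0
x t 23.47 C [-104.     1.   130.2] F [-0.3 -1.5 -4.1] w 42.2
x t 23.72 C [-105.     1.   130.2] F [ 1.7 -1.1 -4.4] w 42.5
x t 23.97 C [-105.9    1.1  130.4] F [ 5.2 -1.4 -5.7] w 42.5
x t 24.22 C [-106.7    1.3  130.7] F [ 8.2  0.9 -6.5] w 42.5
z t 24.47 C [-106.5    1.3  130.5] F [ 7.2 -0.2 -1.9] w 42.3
open t 24.68 C [-106.6    1.3  130.4] F [ 6.7  0.3 -3.3] w 43.4
open t 24.9 C [-106.9    1.2  130.1] F [-0.5  0.3  0.1] w 45.2
open t 25.12 C [-107.     1.   129.8] F [-0.4 -0.1 -0.7] w 46.6
open t 25.34 C [-107.     1.   129.8] F [-0.2 -0.4 -0.2] w 51.9
open t 25.77 C [-107.     1.   129.8] F [-0.  -0.6  1. ] w 85.1
back t 26.68 C [-170.6    1.   193. ] F [-0.7 -0.9  0.8] w 84.9
```

View pics/t5.png

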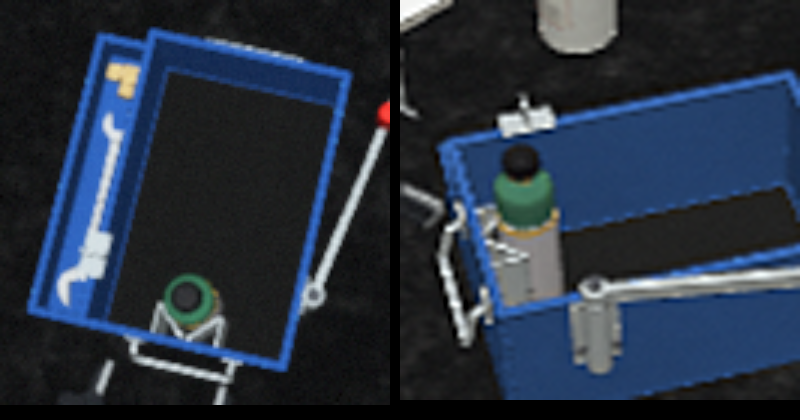

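The cylinder is standing free in the V, with its cap at about (187,297) in the left panel. I'll give it one gentle low push from the front with closed fingers so it is fully home.

```bash
python3 - <<'E'
from h import *
F=lambda:RZ.T@r.get_force()
R=Rt(-40); tip=lambda x,z:W(x+22*np.sin(np.radians(40)),1.0,z+22*np.cos(np.radians(40)))
r.goto(W(-120,1,300),Rt(20)); claw.move_gripper(0.0,30); r.goto(tip(0,200),R); st("over")
r.movel(tip(-50,60),v=.2); st("down"); f0=F()
x=-62; r.movel(tip(x,60),v=.08); st("near")
for _ in range(25):
    x-=1; r.movel(tip(x,60),v=.03); f=F()-f0
    if f[0]>6: break
st("push %.1f"%x)
r.movel(tip(-45,62),v=.1); r.movel(tip(0,210),v=.3); st("out")
E
```

```text
over t 29.58 C [ 13.9   1.3 217.7] F [-0.4  0.4  0.5] w 0.3
down t 30.48 C [-35.2   1.2  78.2] F [-0.8  0.4  0.6] w 0.1
near t 30.77 C [-47.4   1.1  77.7] F [-0.2  0.2 -0.8] w -0.1
push -68.0 t 32.27 C [-53.6   1.   76.8] F [ 5.3 -1.4 -1.3] w -0.1
out t 33.33 C [ 13.7   1.  226.8] F [-0.2  0.2  0.2] w 0.0
```

```bash
python3 - <<'E'
from h import *
F=lambda:RZ.T@r.get_force()
R=Rt(0,yaw=45); k=C([.6170,-.0652,.175]); print("knob",k)
claw.move_gripper(.05,25)
r.goto(W(k[0],k[1],222),R); r.movel(W(k[0],k[1],175),v=.15); st("at knob")
claw.move_gripper(0.005,25); st("grip")
h=np.array([-70.5,-103.]); a0=np.arctan2(*(k[:2]-h)[::-1]); print(np.degrees(a0),np.hypot(*(k[:2]-h)))
rad=np.hypot(*(k[:2]-h))
for i,a in enumerate(np.linspace(a0,np.radians(86),11)[1:]):
    rr=rad+(165-rad)*min(1,(i+1)/5)
    r.movel(W(h[0]+rr*np.cos(a),h[1]+rr*np.sin(a),175),v=.13); st(round(np.degrees(a)))
    if np.linalg.norm(F())>25: print("stop"); break
E
```

```text
knob [  93.74509001 -132.95919712  175.        ]
at knob t 35.31 C [  93.8 -132.6  175. ] F [ 0.1 -0.2  0.4] w 50.2
grip t 35.69 C [  93.7 -132.8  176.1] F [-5.7  0.6  5.3] w 17.3
-10.337413531718559 166.95509301380469
-1 t 36.06 C [  97.3 -104.5  176.2] F [8.4 1.  0.7] w 16.8
9 t 36.42 C [ 95.2 -76.4 176.3] F [13.5  2.9 -1.3] w 17.0
19 t 36.79 C [ 87.5 -49.3 176.2] F [6.9 5.  1.3] w 17.0
28 t 37.16 C [ 75.9 -24.1 176.2] F [6.3 3.6 1.6] w 16.8
38 t 37.52 C [ 60.4  -1.5 176. ] F [3.8 2.3 6.7] w 17.2
47 t 37.89 C [ 41.4  18.4 175.8] F [0.6 1.4 7.2] w 16.7
57 t 38.26 C [ 19.4  35.4 175.7] F [0.6 1.5 6.7] w 17.2
67 t 38.62 C [ -5.2  48.2 175.5] F [-0.9  1.6  6.1] w 17.4
76 t 38.99 C [-31.3  56.9 175.4] F [-0.6 -0.8  6.7] w 17.2
86 t 39.36 C [-58.5  61.1 175.4] F [-0.1 -2.6  6.8] w 17.1
```

Now I'll push it to the stop and check before letting go.

```bash
python3 - <<'E'
from h import *
F=lambda:RZ.T@r.get_force()
x=-61.
for _ in range(14):
    x-=1.5; r.movel(W(x,61.7,175),v=.05)
    if F()[0]>8: break
st("stop %.1f"%x); r.movel(W(x-.7,61.7,175),v=.03); st("press")
claw.move_gripper(.045); st("open")
r.movel(W(x+2,61.7,235),v=.25); st("up")
E
python3 shot.py pics/t6.png
```

```text
stop -71.5 t 41.11 C [-69.8  61.3 175.3] F [8.5 0.1 3.5] w 17.4
press t 41.36 C [-70.   61.3 175.4] F [13.3 -0.   0.5] w 17.1
open t 41.74 C [-72.2  61.6 174.8] F [-0.4  0.3 -0.3] w 45.2
up t 42.13 C [-69.2  61.8 235.9] F [-0.9  0.4 -0.8] w 45.1
```

View pics/t6.png

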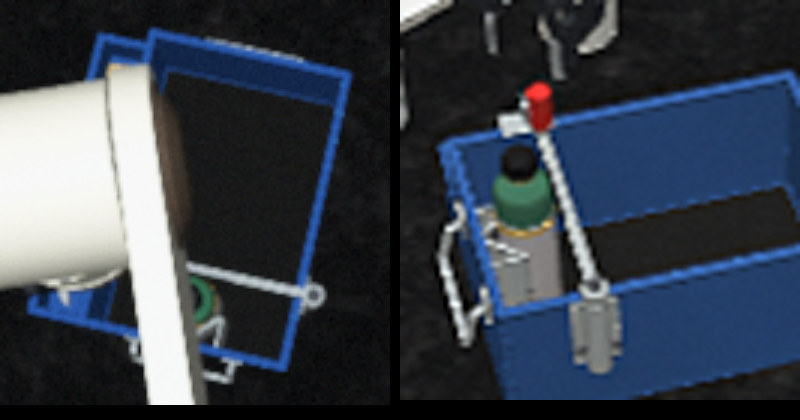

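```bash
python3 - <<'E'
from cam import *
import h
d=np.load("pics/last.npz"); hsv=cv2.cvtColor(d["image"],cv2.COLOR_BGR2HSV)
m=cv2.inRange(hsv,(0,150,90),(8,255,255))|cv2.inRange(hsv,(172,150,90),(180,255,255)); r0=np.zeros_like(m); r0[175:205,205:240]=m[175:205,205:240]
M=cv2.moments(r0,True); k=(M["m10"]/M["m00"],M["m01"]/M["m00"])
d0=np.load("pics/scene0.npz"); m0=cv2.cvtColor(d0["image"],cv2.COLOR_BGR2HSV); n=cv2.inRange(m0,(0,150,90),(8,255,255))|cv2.inRange(m0,(172,150,90),(180,255,255)); q=np.zeros_like(n); q[205:235,275:305]=n[205:235,275:305]; Q=cv2.moments(q,True); k0=(Q["m10"]/Q["m00"],Q["m01"]/Q["m00"])
hinge=(190+(595-400+.5)*90/400-.5,165+(288+.5)*90/400-.5)
H=h.C(ray(d,hinge,.149)); K=h.C(ray(d,k,.170)); K0=h.C(ray(d0,k0,.170))
print("hinge",H.round(1),"knob",K.round(1),"start knob",K0.round(1))
E
```

```text
hinge [ -69.8 -110.3  149. ] knob [-69.   61.9 170. ] start knob [  92.8 -132.7  170. ]
```

```bash
python3 -c "
from workcell import r
print(r.job_done(), r.get_time())"
```

```text
the job is handed in; nothing more can be done
the job is handed in; nothing more can be done
```

I handed the job in at about 42 s of the 51 s: the cylinder stands upright on the carrier's floor, pushed home in the saddle, and the bar was then swung closed against its stop; full seating I could judge only by push contact and the camera, good to a few millimetres.

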